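Put the round kiln props away in their caddy by height

TASK

Put the four round kiln props - the off-white tubes with a hole through them - away in the wooden caddy, each standing upright on the floor of its own bay in order of height: the tallest in the bay next to the raised end board with the handle, then each shorter one in turn, so that the shortest is at the far end. Leave the solid plaster cylinder, the square prop and the little cup standing where they are.

Things in the scene. Friction and masses are not known exactly. Their poses are not given: they have to be found in the camera images.
- prop_a: round kiln prop: plain off-white fired-clay tube standing upright, 40 mm outer diameter, a 20 mm hole right through that shows from above, 95 mm tall (the tallest of the four); 75 to 240 g; origin at the centre of its underside, z up along the tube
- prop_b: round kiln prop: plain off-white fired-clay tube standing upright, 40 mm outer diameter, a 20 mm hole right through that shows from above, 80 mm tall (the second tallest of the four); 75 to 240 g; origin at the centre of its underside, z up along the tube
- prop_c: round kiln prop: plain off-white fired-clay tube standing upright, 40 mm outer diameter, a 20 mm hole right through that shows from above, 65 mm tall (the second shortest of the four); 75 to 240 g; origin at the centre of its underside, z up along the tube
- prop_d: round kiln prop: plain off-white fired-clay tube standing upright, 40 mm outer diameter, a 20 mm hole right through that shows from above, 50 mm tall (the shortest of the four); 75 to 240 g; origin at the centre of its underside, z up along the tube
- plug: look-alike, to be left alone: solid off-white plaster cylinder, 40 mm diameter, 65 mm tall, standing, flat top with no hole; origin at the centre of its underside
- square_prop: look-alike, to be left alone: off-white kiln prop of square section, 38 x 38 mm, 80 mm tall, with a 20 mm hole from above, standing; origin at the centre of its underside
- cup: look-alike, to be left alone: small off-white thin-walled cup, 48 mm across its rim, 50 mm tall, standing open end up; origin at the centre of its underside
- caddy: wooden tray fixed to the table, any yaw, 254 mm along x, 76 along y, four bays in a row centred at x = +93, +31, -31, -93 mm, y = 0. Walls, dividers 6 mm thick, 20 high; floor 6 mm thick; bays 56 (x) by 64 (y) inside. Only the +x end has a raised end board, 60 mm high, and outside it a dark dowel handle (to x = +168, 52 high). Origin: centre of the tray's underside, z up
There are look-alikes about, which are no part of the job. What is shaped like the prop_d but green is not meant.

How it is judged:
At the end, for the whole second after the job is handed in: Each round prop upright (0.08 rad) on the floor of its own bay (underside under 10 mm high), within 12 mm along and 15 mm across of the bay centre, tallest to shortest from the end board, at rest; the three look-alikes still standing, at rest, within 30 mm of their starts (x of prop_a in the frame of caddy between 0.081 and 0.105 m and y of prop_a in the frame of caddy between -0.015 and 0.015 m and z of each of prop_a, prop_b, prop_c, prop_d in the frame of caddy below 0.01 m and angle between each of prop_a, prop_b, prop_c, prop_d's own z axis and vertical below 0.08 rad and linear speed of each of prop_a, prop_b, prop_c, prop_d, plug, square_prop, cup below 0.02 m/s and x of prop_b in the frame of caddy between 0.019 and 0.043 m and y of prop_b in the frame of caddy between -0.015 and 0.015 m and x of prop_c in the frame of caddy between -0.043 and -0.019 m and y of prop_c in the frame of caddy between -0.015 and 0.015 m and x of prop_d in the frame of caddy between -0.105 and -0.081 m and y of prop_d in the frame of caddy between -0.015 and 0.015 m and distance of each of plug, square_prop, cup from where it was at the start of the episode below 0.03 m and angle between each of plug, square_prop, cup's own z axis and vertical below 0.15 rad); the robot touches nothing.
It fails at once if a look-alike is carried off or knocked over (moved more than 40 mm or tipped more than 0.5 rad) (distance of any of plug, square_prop, cup from where it was at the start of the episode above 0.04 m or angle between any of plug, square_prop, cup's own z axis and vertical above 0.5 rad).
It also fails if it takes over 120 s, if anything falls off the work surface, if the arm or the gripper's body presses on something with over 40 N, if the wrist force passes 120 N, or if a joint passes its speed limit or range.

ROBOT

A 6-joint arm with a two-finger parallel gripper is mounted at the origin on the work surface. World frame = base frame: x ahead of the robot, y to its left, z up, the work surface at z = 0. Lengths are in m, angles in rad, forces in N, time in s.
With the tool pointing down it reaches from about 0.3 to 0.775 m from the base axis. Payload 14.6 kg.
Tool frame: the origin (TCP) lies between the finger pads; the fingertips stand 19 mm ahead of it and the grasp point (between the pads) is the TCP (manip.tcp_to_tips is the distance from the TCP to the fingertips, in m); z points along the fingers, y is the line along which they close (so a half turn about z gives the same grasp; the last joint's range is limited). The gripper opens to 94 mm and grips with 3 to 60 N. Pads are 16 mm wide; open, the fingers measure 119 mm over their backs; the gripper's body (75 mm by 177 mm) begins 78 mm behind the grasp point.
Start: joints at [1.258, 0.3, 1.521, -0, 1.321, -0.067], TCP at [0.134, 0.533, 0.224] pointing down, gripper open.
Joint ranges: [-3.03, 3.03], [-0.79, 2.21], [0.23, 2.52], [-1.04, 4.18], [0, 3.07], [-2.55, 2.55]. Speed limits (rad/s): [2.22, 2.22, 2.57, 3.14, 3.14, 3.14].

INTERFACE

Orientations are given as a rotation vector (axis times angle).
In Python, from plant import status, camera, camera_model, workorder, find_in, manip gives the robot as it stands. The module is installed in compiled form; this text tells all that it offers.
- The arm moves only by the shell command python3 -m pendant 'ROWS' [FORCE]. ROWS is JSON, a list of rows, each a list of 7 numbers: the opening, from 0 (shut) to 1 (fully open), then the shift along the tool's x, y, z in m, then the turn, a rotation vector about the tool's x, y, z in degrees. A call has 1 to 8 rows; each row shifts and turns the commanded pose from where the row before left it, along the tool's axes as they then stand; what a row does not reach is not made up. A row lasts 1/10 s, in which the tool goes at most 50 mm and 8.59 degrees, less where a joint would pass 70% of its speed; a pose out of reach is approached as far as the arm can. A call with a gripper value outside its range is refused whole. The fingers move at their own pace and stop on an object; FORCE is the grip in N (left out, the last holds). Time passes only in rows, so rows that do not move let the fingers close. It gives the time, the measured TCP pose, the force, the opening and the grip force at its end, in the units of the state.
- status.get_state(): the state, without advancing time (a new reading comes with each control period).
- camera(name): name is "scene" or "top"; returns the picture (400x640x3 uint8, red, green, blue); there is no depth.
- camera_model(name): a dict with "vfov" (degrees; the focal length in pixels is half the picture's height over the tangent of half this angle, whatever the lens; pixels are square), "cx", "cy" (the principal point, pixels), "world_from_camera" (4x4, takes a point from camera to world coordinates). Camera axes: x right, y down, z forward; pixel columns grow to the right and rows downward; lengths in m; the calibration is good to about 2 mm. A picture is of the moment at which its call begins. camera_model takes no time and is no camera call.
- workorder.hand_in(): hands the job in; it is judged then, once.
Trained networks look in the newest picture that a camera, given by its name, has taken for a name from the list of things; names that differ only in an ending like _2 or _b are one class to them, and where a whole thing is asked for, a point or a joint stands for the part that bears it (a point fixed in the world has none). Each returns a list of dicts, best first, with "confidence" (0 to 1); they miss things now and then, are a little off and sometimes report something else, mostly with a low value. They report only what shows in the picture. A call takes as long as a camera call. They do not tell look-alikes from the thing itself.
- find_in(camera, target): "box" ([centre column, centre row, width, height] in pixels, round what is visible of it).
The state is a dict: "clock": time; "joint_pos": joint angles; "dq": joint speeds; "effort": joint torques, N m; "position": TCP position; "tool_rot": TCP orientation; "force": force on the tool from outside, world axes, zero at the start; "moment": the same for the moment, N m; "width": finger opening in m; "grasp_force": force on a finger pad.
Only numpy, scipy, OpenCV 4.12 (cv2) and the standard library are available. Lean on these libraries where they do the work, as an engineer would, in place of code of your own. Each camera call takes 0.05 s, during which the arm holds its last target. There are 200 camera calls.

## Working session

There is one attempt and no reset: what is moved stays moved. The work goes in short steps, Python scripts to look and compute and a shell command to move; the robot and the scene stay as the last step left them, time stands still between calls to the robot, and variables do not carry over. Pictures are saved under pics/ and viewed, at most 14 in all, crops included, and the job is handed in when it is done.

```bash
mkdir -p pics; python3 - <<'E'
from plant import *
import cv2
for n in("top","scene"):
    p=camera(n); cv2.imwrite(f"pics/{n}0.png",p[:,:,::-1]); m=camera_model(n); print(n,m)
    for t in("prop_a","plug","square_prop","cup","caddy"):
        print(t,[([round(v) for v in d["box"]],round(d["confidence"],2)) for d in find_in(n,t)])
print(status.get_state())
E
```

```text
top {'vfov': 52.28867674300776, 'cx': 322.6786531625575, 'cy': 191.53398438507563, 'world_from_camera': array([[ 0.02648973, -0.9842026 ,  0.17505296,  0.30361523],
       [-0.9995139 , -0.02895671, -0.01155319, -0.06636803],
       [ 0.01643963, -0.17466182, -0.98449123,  0.99131447],
       [ 0.        ,  0.        ,  0.        ,  1.        ]])}
prop_a [([410, 199, 26, 22], 0.84), ([339, 148, 22, 22], 0.75), ([367, 204, 22, 25], 0.74), ([443, 148, 26, 26], 0.64), ([362, 238, 18, 15], 0.63)]
plug [([384, 154, 24, 21], 0.87)]
square_prop []
cup [([451, 202, 26, 21], 0.94)]
caddy [([203, 165, 127, 39], 0.67), ([412, 200, 24, 21], 0.66)]
scene {'vfov': 50.97993790573212, 'cx': 316.7011194153653, 'cy': 205.22963373723803, 'world_from_camera': array([[ 0.54058039,  0.66603105, -0.51398004,  0.94467416],
       [ 0.84129162, -0.42715293,  0.33131373, -0.36775197],
       [ 0.00111715, -0.61150881, -0.79123684,  0.72953472],
       [ 0.        ,  0.        ,  0.        ,  1.        ]])}
prop_a [([251, 185, 18, 26], 0.96), ([262, 217, 23, 28], 0.95), ([203, 312, 30, 32], 0.76), ([216, 234, 
[... 183 characters left out ...]
dy [([423, 165, 116, 85], 0.71)]
{'clock': 0.6, 'joint_pos': array([ 1.25843071e+00,  2.99911381e-01,  1.52101425e+00, -2.44781313e-05,
        1.32071612e+00, -6.66221512e-02]), 'dq': array([-0.00030527, -0.00019833, -0.00230619, -0.00151346, -0.00102043,
       -0.00100972]), 'effort': array([-2.81927987e-04, -5.31491947e+01, -3.52821243e+01,  7.07892235e-02,
        2.13447487e-02, -2.18202655e-05]), 'position': array([0.13381701, 0.5334522 , 0.2244333 ]), 'tool_rot': array([ 3.85031204e-01,  3.11789466e+00, -8.27641689e-05]), 'force': array([-0.49152352, -0.7981435 ,  0.76293306]), 'moment': array([ 0.01452821, -0.0040555 , -0.02965062]), 'grasp_force': 0.0, 'width': 0.09416740696433236}
```

View pics/top0.png

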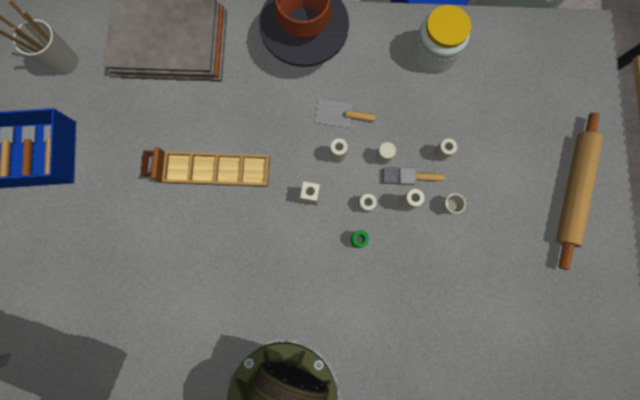

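View pics/scene0.png

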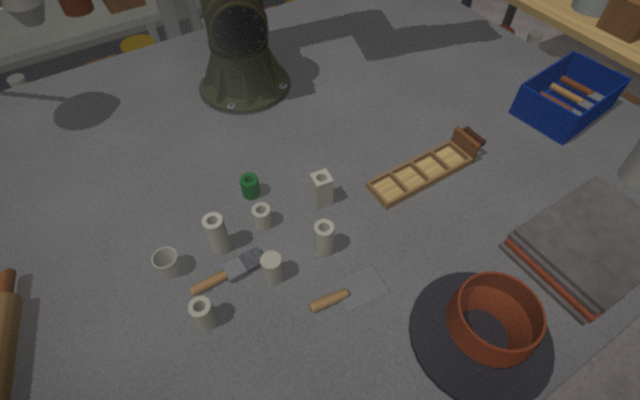

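```bash
python3 - <<'E'
import cv2,numpy as np
a=cv2.imread("pics/top0.png");b=cv2.imread("pics/scene0.png")
def crop(im,x,y,w,h,s):
    return cv2.resize(im[y:y+h,x:x+w],None,fx=s,fy=s,interpolation=cv2.INTER_CUBIC)
def grid(c,x,y,s):
    for u in range(-(-x//20)*20,x+c.shape[1]//s,20): cv2.putText(c,str(u),((u-x)*s,10),0,.35,(0,255,255));cv2.line(c,((u-x)*s,0),((u-x)*s,c.shape[0]),(0,255,255) ,1) if 0 else cv2.line(c,((u-x)*s,12),((u-x)*s,20),(0,255,255),1)
    for v in range(-(-y//20)*20,y+c.shape[0]//s,20): cv2.putText(c,str(v),(0,(v-y)*s+4),0,.35,(0,255,255));cv2.line(c,(25,(v-y)*s),(33,(v-y)*s),(0,255,255),1)
    return c
cv2.imwrite("pics/tc.png",grid(crop(a,290,125,190,130,4),290,125,4))
cv2.imwrite("pics/sc.png",grid(crop(b,145,155,200,180,3),145,155,3))
t=grid(crop(a,130,135,150,60,5),130,135,5); s=grid(crop(b,355,120,140,90,5),355,120,5)
cv2.imwrite("pics/cc.png",t); 
E
```

```text
(no output)
```

View pics/tc.png

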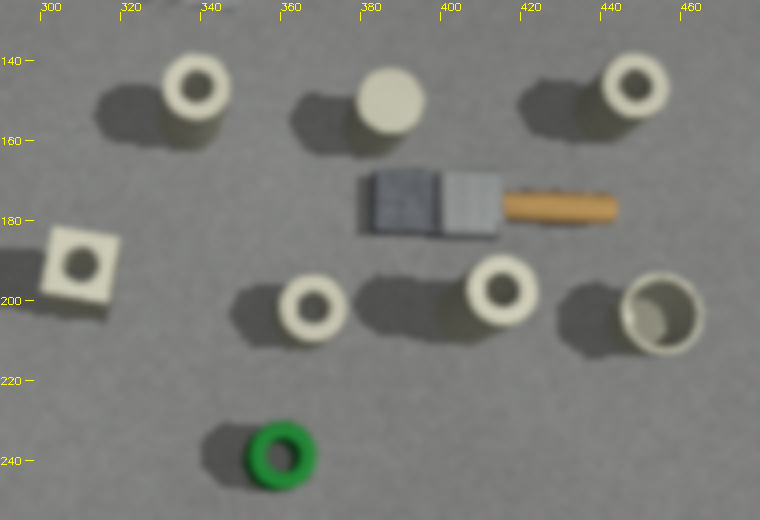

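View pics/sc.png

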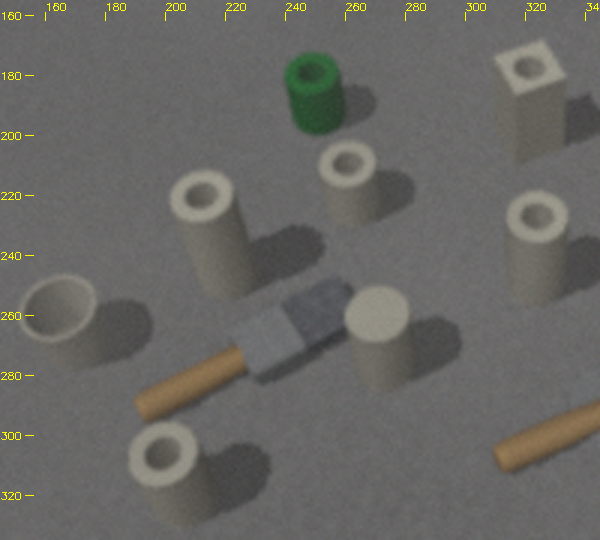

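View pics/cc.png

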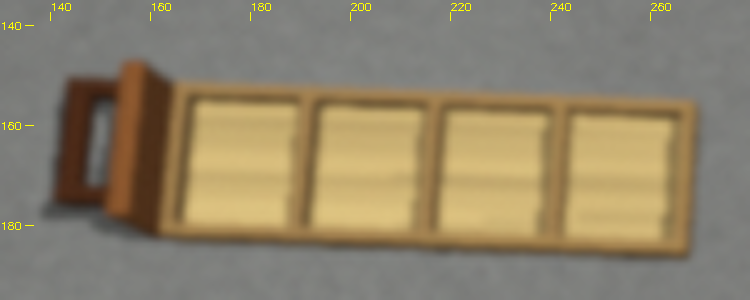

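```bash
cat > h.py <<'E'
import numpy as np
from plant import camera_model
def ray(n,p):
    m=camera_model(n);f=200/np.tan(np.radians(m["vfov"]/2));T=m["world_from_camera"]
    return T[:3,3],T[:3,:3]@np.array([(p[0]-m["cx"])/f,(p[1]-m["cy"])/f,1])
def atz(n,p,z):
    o,d=ray(n,p);return o+d*(z-o[2])/d[2]
def tri(ps):
    A=np.zeros((3,3));b=np.zeros(3);R=[]
    for n,p in ps:
        o,d=ray(n,p);d=d/np.linalg.norm(d);M=np.eye(3)-np.outer(d,d);A+=M;b+=M@o;R.append((M,o))
    x=np.linalg.solve(A,b);return x,max(np.linalg.norm(M@(x-o)) for M,o in R)
def px(n,X):
    m=camera_model(n);f=200/np.tan(np.radians(m["vfov"]/2));T=m["world_from_camera"]
    c=T[:3,:3].T@(np.array(X)-T[:3,3]);return c[:2]/c[2]*f+[m["cx"],m["cy"]]
E
python3 - <<'E'
from h import *
np.set_printoptions(precision=4,suppress=True)
H=dict(A=.095,B=.08,C=.065,D=.05,plug=.065,sq=.08)
P=dict(A=((415.5,197.3),(212.3,220.3)),B=((339,146.5),(324,227.3)),C=((449,146.5),(199.7,306.3)),D=((368.3,202),(260.7,209.7)),plug=((387.7,150),(270.7,260)),sq=((310,191.3),(321.7,177.3)))
for k,(t,s) in P.items():
    print(k,*tri([("top",t),("scene",s)]),atz("top",t,H[k]),atz("scene",s,H[k]))
print("cup",atz("top",(455.5,203),.05))
for u,v in((303,166),(429,170),(555,175),(692,179),(695,101),(688,257),(308,95),(300,238),(559,103),(551,248)):
    print(u,v,atz("top",(130+u/5,135+v/5),.02))
E
```

```text
A [ 0.4563 -0.2848  0.0938] 0.0003815567097201207 [ 0.456  -0.2848  0.095 ] [ 0.4575 -0.2846  0.095 ]
B [ 0.5733 -0.1121  0.0784] 0.00012243112526257 [ 0.5728 -0.1121  0.08  ] [ 0.5743 -0.1126  0.08  ]
C [ 0.5863 -0.3731  0.0631] 0.0009794961971060579 [ 0.5854 -0.3734  0.065 ] [ 0.5877 -0.3722  0.065 ]
D [ 0.4497 -0.1848  0.0477] 0.0003253685934448932 [ 0.4493 -0.1848  0.05  ] [ 0.4515 -0.1851  0.05  ]
plug [ 0.5728 -0.2279  0.0636] 0.00027774236392335297 [ 0.5723 -0.2279  0.065 ] [ 0.5737 -0.2279  0.065 ]
sq [ 0.4659 -0.0477  0.0787] 0.0006264044803043985 [ 0.4653 -0.0483  0.08  ] [ 0.467  -0.0477  0.08  ]
cup [ 0.4528 -0.3899  0.05  ]
303 166 [0.5245 0.245  0.02  ]
429 170 [0.5244 0.1838 0.02  ]
555 175 [0.5237 0.1226 0.02  ]
692 179 [0.5238 0.0559 0.02  ]
695 101 [0.563  0.0564 0.02  ]
688 257 [0.485  0.0559 0.02  ]
308 95 [0.5602 0.2455 0.02  ]
300 238 [0.4888 0.2435 0.02  ]
559 103 [0.5599 0.1228 0.02  ]
551 248 [0.4875 0.1223 0.02  ]
```

The crops give the hole centres and tray edges clearly, and the triangulated heights match all four props. The caddy's +x axis points along world +y. I'll move to above the tray and turn so the fingers close along world x.

```bash
python3 -m pendant '[[1,-0.036,-0.02,0,0,0,0],[1,-0.036,-0.02,0,0,0,0],[1,-0.036,-0.02,0,0,0,0],[1,-0.036,-0.02,0,0,0,0],[1,-0.036,-0.02,0,0,0,0],[1,-0.036,-0.02,0,0,0,0]]' 20
python3 -m pendant '[[1,-0.036,-0.02,0,0,0,0],[1,-0.036,-0.02,0,0,0,0],[1,-0.036,-0.02,0,0,0,0],[1,-0.036,-0.02,0,0,0,0],[1,-0.036,-0.02,0,0,0,0],[1,-0.036,-0.02,0,0,0,0]]'
python3 -m pendant '[[1,0,0,0,0,0,7.6],[1,0,0,0,0,0,7.6],[1,0,0,0,0,0,7.6],[1,0,0,0,0,0,7.6],[1,0,0,0,0,0,7.6]]'
python3 -m pendant '[[1,0,0,0,0,0,7.6],[1,0,0,0,0,0,7.6],[1,0,0,0,0,0,7.6],[1,0,0,0,0,0,7.6],[1,0,0,0,0,0,7.5],[1,0,0,0,0,0,0],[1,0,0,0,0,0,0]]'
```

```text
clock: 1.2
position: [0.3151, 0.3632, 0.2246]
tool_rot: [0.385, 3.118, 0.001]
force: [0.2, 0.8, 0.7]
width: 0.0938
grasp_force: 0.0
clock: 1.8
position: [0.4955, 0.1942, 0.2246]
tool_rot: [0.385, 3.118, 0.0]
force: [-0.3, 1.4, -0.4]
width: 0.0937
grasp_force: 0.0
clock: 2.3
position: [0.4945, 0.1955, 0.2245]
tool_rot: [1.387, 2.819, 0.0]
force: [-0.8, -0.3, 0.4]
width: 0.094
grasp_force: 0.0
clock: 3.0
position: [0.4944, 0.1955, 0.2245]
tool_rot: [2.217, 2.226, 0.0]
force: [-0.1, -0.6, -0.1]
width: 0.0937
grasp_force: 0.0
```

```bash
python3 -m pendant '[[1,-0.04,-0.0032,0,0,0,0],[1,-0.04,-0.0032,0,0,0,0],[1,-0.04,-0.0032,0,0,0,0],[1,-0.04,-0.0032,0,0,0,0],[1,-0.04,-0.0032,0,0,0,0],[1,-0.04,-0.0032,0,0,0,0]]'
python3 -m pendant '[[1,-0.04,-0.0032,0,0,0,0],[1,-0.04,-0.0032,0,0,0,0],[1,-0.04,-0.0032,0,0,0,0],[1,-0.04,-0.0032,0,0,0,0],[1,-0.04,-0.0032,0,0,0,0],[1,-0.04,-0.0032,0,0,0,0],[1,0,0,0,0,0,0],[1,0,0,0,0,0,0]]'
python3 -m pendant '[[1,0,0,0.03,0,0,0],[1,0,0,0.03,0,0,0],[1,0,0,0.03,0,0,0],[1,0,0,0.03,0,0,0],[1,0,0,0.02,0,0,0],[1,0,0,0.0145,0,0,0],[1,0,0,0,0,0,0]]'
python3 -m pendant '[[0.7,0,0,0,0,0,0],[0.5,0,0,0,0,0,0],[0.3,0,0,0,0,0,0],[0.3,0,0,0,0,0,0],[0.3,0,0,0,0,0,0],[0.3,0,0,0,0,0,0],[0.3,0,0,0,0,0,0],[0.3,0,0,0,0,0,0]]' 20
```

```text
clock: 3.6
position: [0.475, -0.046, 0.2246]
tool_rot: [2.216, 2.226, 0.0]
force: [0.2, -0.0, -0.2]
width: 0.0935
grasp_force: 0.0
clock: 4.4
position: [0.4559, -0.2847, 0.2241]
tool_rot: [-2.219, -2.223, -0.0]
force: [1.6, -0.2, -0.3]
width: 0.094
grasp_force: 0.0
clock: 5.1
position: [0.4559, -0.2832, 0.0687]
tool_rot: [-2.217, -2.222, 0.001]
force: [0.4, -0.3, 0.5]
width: 0.0936
grasp_force: 0.0
clock: 5.9
position: [0.4562, -0.2845, 0.07]
tool_rot: [-2.221, -2.222, 0.0]
force: [-0.6, 0.6, 1.6]
width: 0.0406
grasp_force: 20.0
```

```bash
python3 -m pendant '[[0.3,0,0,-0.0145,0,0,0],[0.3,0,0,-0.03,0,0,0],[0.3,0,0,-0.03,0,0,0],[0.3,0,0,-0.04,0,0,0],[0.3,0,0,-0.04,0,0,0]]'
python3 -m pendant '[[0.3,0.04,0.0049,0,0,0,0],[0.3,0.04,0.0049,0,0,0,0],[0.3,0.04,0.0049,0,0,0,0],[0.3,0.04,0.0049,0,0,0,0],[0.3,0.04,0.0049,0,0,0,0],[0.3,0.04,0.0049,0,0,0,0],[0.3,0.04,0.0049,0,0,0,0]]'
python3 -m pendant '[[0.3,0.04,0.0049,0,0,0,0],[0.3,0.04,0.0049,0,0,0,0],[0.3,0.04,0.0049,0,0,0,0],[0.3,0.04,0.0049,0,0,0,0],[0.3,0.04,0.0049,0,0,0,0],[0.3,0.04,0.0049,0,0,0,0],[0.3,0.04,0.0049,0,0,0,0],[0.3,0,0,0,0,0,0]]'
python3 - <<'E'
from plant import *
import cv2
cv2.imwrite("pics/t1.png",cv2.resize(camera("top")[90:240,100:300],None,fx=4,fy=4)[:,:,::-1])
E
```

```text
clock: 6.4
position: [0.4558, -0.2842, 0.2268]
tool_rot: [-2.221, -2.222, -0.0]
force: [0.7, -0.2, -1.3]
width: 0.04
grasp_force: 20.0
clock: 7.1
position: [0.4902, -0.0028, 0.2255]
tool_rot: [2.221, 2.221, 0.001]
force: [0.7, 0.2, -2.1]
width: 0.0402
grasp_force: 20.0
clock: 7.9
position: [0.5241, 0.2793, 0.2248]
tool_rot: [-2.217, -2.225, -0.0]
force: [-1.1, -0.6, -2.0]
width: 0.0401
grasp_force: 20.0
```

View pics/t1.png

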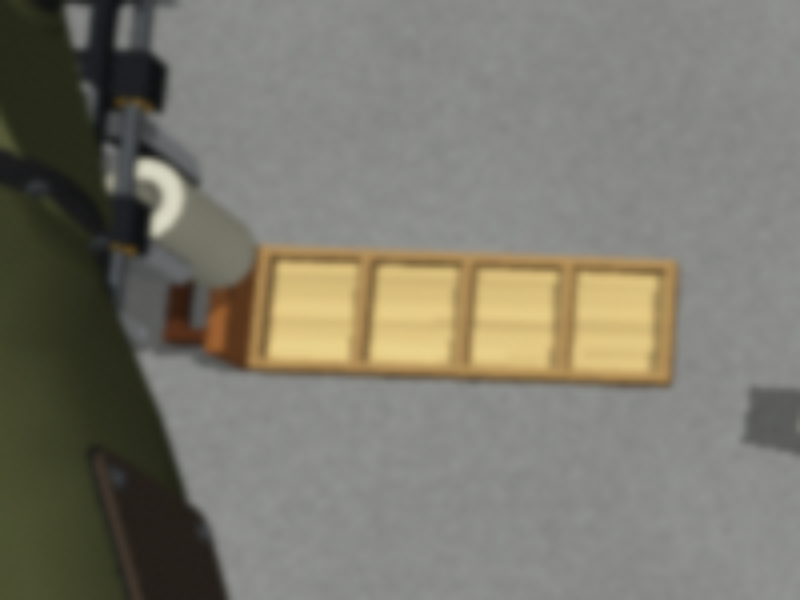

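```bash
python3 -m pendant '[[0.3,0,0,0.04,0,0,0],[0.3,0,0,0.04,0,0,0],[0.3,0,0,0.02,0,0,0],[0.3,0,0,0,0,0,0],[0.3,0,0,0,0,0,0]]'
python3 - <<'E'
from plant import *
from h import *
for i in range(4): camera("top"); print(status.get_state()["position"].round(4))
E
```

```text
clock: 8.45
position: [0.5251, 0.2751, 0.1259]
tool_rot: [2.222, 2.221, 0.001]
force: [0.7, -1.6, -0.8]
width: 0.0399
grasp_force: 20.0
[0.5254 0.2754 0.1265]
[0.5254 0.2755 0.1266]
[0.5253 0.2756 0.1264]
[0.5252 0.2756 0.1261]
```

```bash
python3 -m pendant '[[0.3,0,0.000,0.02,0,0,0],[0.3,0,0,0.015,0,0,0],[0.3,0,0,0.008,0,0,0],[0.3,0,0,0.003,0,0,0],[0.3,0,0,0,0,0,0],[0.3,0,0,0,0,0,0]]'
python3 -m pendant '[[0.3,0,0,0.001,0,0,0],[0.3,0,0,0,0,0,0],[0.3,0,0,0,0,0,0]]'
```

```text
clock: 9.25
position: [0.5249, 0.2757, 0.079]
tool_rot: [2.221, 2.222, 0.001]
force: [0.1, -0.2, -1.7]
width: 0.0405
grasp_force: 20.0
clock: 9.55
position: [0.5247, 0.2756, 0.0776]
tool_rot: [2.221, 2.222, 0.0]
force: [0.6, -0.6, -1.5]
width: 0.0401
grasp_force: 20.0
```

```bash
python3 -m pendant '[[0.3,0,0,0.001,0,0,0],[0.3,0,0,0,0,0,0],[0.3,0,0,0.0005,0,0,0],[0.3,0,0,0,0,0,0],[0.3,0,0,0,0,0,0]]'
python3 -m pendant '[[0.5,0,0,0,0,0,0],[0.55,0,0,0,0,0,0],[0.6,0,0,0,0,0,0],[0.65,0,0,0,0,0,0],[0.65,0,0,0,0,0,0]]'
python3 -m pendant '[[0.65,0,0,-0.02,0,0,0],[0.65,0,0,-0.04,0,0,0],[0.65,0,0,-0.04,0,0,0],[0.65,0,0,-0.048,0,0,0]]'
python3 - <<'E'
from plant import *
import cv2
for n,c in(("top",(90,240,100,300)),("scene",(70,220,360,560))):
    cv2.imwrite(f"pics/{n}2.png",cv2.resize(camera(n)[c[0]:c[1],c[2]:c[3]],None,fx=3,fy=3)[:,:,::-1])
print(status.get_state()["position"])
import numpy as np
cv2.imwrite("pics/both2.png",np.vstack([cv2.resize(cv2.imread("pics/top2.png"),(400,300)),cv2.resize(cv2.imread("pics/scene2.png"),(400,300))]))
E
```

```text
clock: 10.05
position: [0.5247, 0.2756, 0.076]
tool_rot: [2.221, 2.222, 0.0]
force: [0.1, 0.1, -1.2]
width: 0.04
grasp_force: 20.0
clock: 10.55
position: [0.5246, 0.2756, 0.076]
tool_rot: [2.221, 2.222, 0.0]
force: [-0.2, 0.5, 0.8]
width: 0.0613
grasp_force: 0.0
clock: 10.95
position: [0.5241, 0.2753, 0.2247]
tool_rot: [-2.221, -2.221, 0.003]
force: [-0.0, -0.4, 0.5]
width: 0.0615
grasp_force: 0.0
[0.52635095 0.27638894 0.23079971]
```

View pics/both2.png

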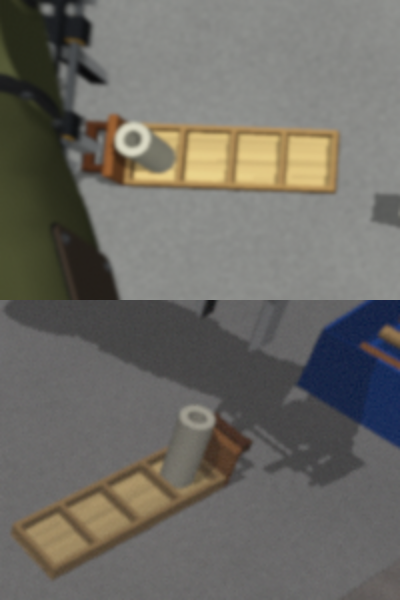

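Prop A stands upright in the end-board bay. Next is B.

```bash
python3 -m pendant '[[0.8,-0.0388,0.0049,0,0,0,0],[0.8,-0.0388,0.0049,0,0,0,0],[0.8,-0.0388,0.0049,0,0,0,0],[0.8,-0.0388,0.0049,0,0,0,0],[0.8,-0.0388,0.0049,0,0,0,0]]'
python3 -m pendant '[[0.8,-0.0388,0.0049,0,0,0,0],[0.8,-0.0388,0.0049,0,0,0,0],[0.8,-0.0388,0.0049,0,0,0,0],[0.8,-0.0388,0.0049,0,0,0,0],[0.8,-0.0388,0.0049,0,0,0,0],[0.8,0,0,0,0,0,0],[0.8,0,0,0,0,0,0]]'
python3 -m pendant '[[0.8,0,0,0.03,0,0,0],[0.8,0,0,0.035,0,0,0],[0.8,0,0,0.035,0,0,0],[0.8,0,0,0.03,0,0,0],[0.8,0,0,0.025,0,0,0],[0.8,0,0,0.014,0,0,0],[0.8,0,0,0,0,0,0]]'
python3 -m pendant '[[0.6,0,0,0,0,0,0],[0.5,0,0,0,0,0,0],[0.3,0,0,0,0,0,0],[0.3,0,0,0,0,0,0],[0.3,0,0,0,0,0,0],[0.3,0,0,0,0,0,0],[0.3,0,0,0,0,0,0]]' 20
```

```text
clock: 11.55
position: [0.5491, 0.08, 0.2237]
tool_rot: [-2.221, -2.222, 0.0]
force: [0.7, 0.4, 0.2]
width: 0.075
grasp_force: 0.0
clock: 12.25
position: [0.5736, -0.1128, 0.2234]
tool_rot: [-2.222, -2.22, 0.0]
force: [-0.2, 0.5, 0.2]
width: 0.0755
grasp_force: 0.0
clock: 12.95
position: [0.573, -0.1113, 0.0535]
tool_rot: [-2.218, -2.221, 0.002]
force: [0.4, 0.1, 0.2]
width: 0.0752
grasp_force: 0.0
clock: 13.65
position: [0.5739, -0.1125, 0.0554]
tool_rot: [2.221, 2.221, 0.0]
force: [-1.9, -0.1, 4.0]
width: 0.0403
grasp_force: 20.0
```

```bash
python3 -m pendant '[[0.3,0,0,-0.014,0,0,0],[0.3,0,0,-0.035,0,0,0],[0.3,0,0,-0.04,0,0,0],[0.3,0,0,-0.04,0,0,0],[0.3,0,0,-0.04,0,0,0]]'
python3 -m pendant '[[0.3,0.0363,-0.0055,0,0,0,0],[0.3,0.0363,-0.0055,0,0,0,0],[0.3,0.0363,-0.0055,0,0,0,0],[0.3,0.0363,-0.0055,0,0,0,0],[0.3,0.0363,-0.0055,0,0,0,0]]'
python3 -m pendant '[[0.3,0.0363,-0.0055,0,0,0,0],[0.3,0.0363,-0.0055,0,0,0,0],[0.3,0.0363,-0.0055,0,0,0,0],[0.3,0.0363,-0.0055,0,0,0,0],[0.3,0,0,0,0,0,0],[0.3,0,0,0,0,0,0],[0.3,0,0,0,0,0,0]]'
python3 -m pendant '[[0.3,0,0,0.04,0,0,0],[0.3,0,0,0.04,0,0,0],[0.3,0,0,0.04,0,0,0],[0.3,0,0,0.02,0,0,0],[0.3,0,0,0.015,0,0,0],[0.3,0,0,0.005,0,0,0],[0.3,0,0,0,0,0,0],[0.3,0,0,0,0,0,0]]'
```

```text
clock: 14.15
position: [0.5733, -0.1123, 0.2264]
tool_rot: [2.221, 2.222, 0.0]
force: [-0.0, -1.4, -1.0]
width: 0.0399
grasp_force: 20.0
clock: 14.65
position: [0.5456, 0.0704, 0.2247]
tool_rot: [2.221, 2.221, 0.0]
force: [0.3, 0.3, -1.0]
width: 0.0404
grasp_force: 20.0
clock: 15.35
position: [0.5243, 0.2135, 0.2243]
tool_rot: [2.222, 2.221, -0.0]
force: [0.3, 0.1, -1.2]
width: 0.0398
grasp_force: 20.0
clock: 16.15
position: [0.5248, 0.2143, 0.0652]
tool_rot: [2.221, 2.221, 0.002]
force: [-0.2, -0.3, -1.2]
width: 0.04
grasp_force: 20.0
```

```bash
python3 -m pendant '[[0.3,0,0,0.002,0,0,0],[0.3,0,0,0.001,0,0,0],[0.3,0,0,0.0005,0,0,0],[0.3,0,0,0,0,0,0],[0.3,0,0,0,0,0,0]]'
python3 -m pendant '[[0.5,0,0,0,0,0,0],[0.55,0,0,0,0,0,0],[0.6,0,0,0,0,0,0],[0.65,0,0,0,0,0,0],[0.65,0,0,0,0,0,0]]'
python3 -m pendant '[[0.65,0,0,-0.02,0,0,0],[0.65,0,0,-0.04,0,0,0],[0.65,0,0,-0.04,0,0,0],[0.65,0,0,-0.04,0,0,0],[0.65,0,0,-0.023,0,0,0],[0.65,0,0,0,0,0,0]]'
```

```text
clock: 16.65
position: [0.5244, 0.2144, 0.0613]
tool_rot: [2.221, 2.222, 0.001]
force: [-2.5, -0.7, 5.9]
width: 0.0396
grasp_force: 20.0
clock: 17.15
position: [0.5241, 0.2143, 0.0604]
tool_rot: [-2.221, -2.222, 0.0]
force: [-0.5, 0.2, -0.3]
width: 0.0607
grasp_force: 0.0
clock: 17.75
position: [0.5251, 0.2146, 0.227]
tool_rot: [2.219, 2.22, 0.008]
force: [-0.2, 0.6, -0.5]
width: 0.0614
grasp_force: 0.0
```

```bash
python3 -m pendant '[[0.7,-0.0392,0.0041,0,0,0,0],[0.7,-0.0392,0.0041,0,0,0,0],[0.7,-0.0392,0.0041,0,0,0,0],[0.7,-0.0392,0.0041,0,0,0,0],[0.7,-0.0392,0.0041,0,0,0,0],[0.7,-0.0392,0.0041,0,0,0,0],[0.7,-0.0392,0.0041,0,0,0,0]]'
python3 -m pendant '[[0.7,-0.0392,0.0041,0,0,0,0],[0.7,-0.0392,0.0041,0,0,0,0],[0.7,-0.0392,0.0041,0,0,0,0],[0.7,-0.0392,0.0041,0,0,0,0],[0.7,-0.0392,0.0041,0,0,0,0],[0.7,-0.0392,0.0041,0,0,0,0],[0.7,-0.0392,0.0041,0,0,0,0],[0.7,-0.0392,0.0041,0,0,0,0]]'
python3 -m pendant '[[0.7,0,0,0,0,0,0],[0.7,0,0,0,0,0,0],[0.7,0,0,0.03,0,0,0],[0.7,0,0,0.04,0,0,0],[0.7,0,0,0.04,0,0,0],[0.7,0,0,0,0,0,0],[0.7,0,0,0,0,0,0]]'
```

```text
clock: 18.45
position: [0.5525, -0.0617, 0.2222]
tool_rot: [-2.22, -2.221, 0.001]
force: [0.7, 0.5, -0.0]
width: 0.066
grasp_force: 0.0
clock: 19.25
position: [0.5855, -0.3752, 0.2219]
tool_rot: [-2.22, -2.221, 0.0]
force: [0.1, 0.4, 0.1]
width: 0.0662
grasp_force: 0.0
clock: 19.95
position: [0.5862, -0.373, 0.1144]
tool_rot: [-2.22, -2.223, -0.0]
force: [0.7, -0.2, 0.8]
width: 0.0659
grasp_force: 0.0
```

```bash
python3 -m pendant '[[0.7,0,0,0.03,0,0,0],[0.7,0,0,0.02,0,0,0],[0.7,0,0,0.0135,0,0,0],[0.7,0,0,0,0,0,0]]'
python3 -m pendant '[[0.6,0,0,0,0,0,0],[0.5,0,0,0,0,0,0],[0.3,0,0,0,0,0,0],[0.3,0,0,0,0,0,0],[0.3,0,0,0,0,0,0],[0.3,0,0,0,0,0,0],[0.3,0,0,0,0,0,0]]' 20
```

```text
clock: 20.35
position: [0.586, -0.3735, 0.0502]
tool_rot: [-2.221, -2.222, 0.0]
force: [-0.3, -0.3, 0.1]
width: 0.0657
grasp_force: 0.0
clock: 21.05
position: [0.5862, -0.374, 0.0509]
tool_rot: [2.22, 2.221, 0.0]
force: [0.2, -0.0, 6.2]
width: 0.0402
grasp_force: 20.0
```

```bash
python3 -m pendant '[[0.3,0,0,-0.0135,0,0,0],[0.3,0,0,-0.04,0,0,0],[0.3,0,0,-0.04,0,0,0],[0.3,0,0,-0.04,0,0,0],[0.3,0,0,-0.04,0,0,0]]'
python3 -m pendant '[[0.3,0.0376,-0.0044,0,0,0,0],[0.3,0.0376,-0.0044,0,0,0,0],[0.3,0.0376,-0.0044,0,0,0,0],[0.3,0.0376,-0.0044,0,0,0,0],[0.3,0.0376,-0.0044,0,0,0,0],[0.3,0.0376,-0.0044,0,0,0,0],[0.3,0.0376,-0.0044,0,0,0,0]]'
python3 -m pendant '[[0.3,0.0376,-0.0044,0,0,0,0],[0.3,0.0376,-0.0044,0,0,0,0],[0.3,0.0376,-0.0044,0,0,0,0],[0.3,0.0376,-0.0044,0,0,0,0],[0.3,0.0376,-0.0044,0,0,0,0],[0.3,0.0376,-0.0044,0,0,0,0],[0.3,0.0376,-0.0044,0,0,0,0],[0.3,0,0,0,0,0,0]]'
python3 -m pendant '[[0.3,0,0,0,0,0,0],[0.3,0,0,0,0,0,0],[0.3,0,0,0.04,0,0,0],[0.3,0,0,0.04,0,0,0],[0.3,0,0,0.04,0,0,0],[0.3,0,0,0.02,0,0,0],[0.3,0,0,0,0,0,0],[0.3,0,0,0,0,0,0]]'
python3 -m pendant '[[0.3,0,0,0.015,0,0,0],[0.3,0,0,0.006,0,0,0],[0.3,0,0,0.002,0,0,0],[0.3,0,0,0,0,0,0],[0.3,0,0,0,0,0,0]]'
```

```text
clock: 21.55
position: [0.5855, -0.3735, 0.2259]
tool_rot: [2.221, 2.222, -0.0]
force: [-0.1, 0.3, -0.6]
width: 0.0401
grasp_force: 20.0
clock: 22.25
position: [0.5544, -0.1091, 0.2242]
tool_rot: [2.221, 2.221, 0.0]
force: [1.0, 0.1, -0.6]
width: 0.0399
grasp_force: 20.0
clock: 23.05
position: [0.5232, 0.1561, 0.2241]
tool_rot: [-2.217, -2.226, -0.001]
force: [0.4, 0.2, -0.8]
width: 0.0401
grasp_force: 20.0
clock: 23.85
position: [0.5247, 0.152, 0.0844]
tool_rot: [2.222, 2.22, 0.001]
force: [0.7, -0.3, -0.8]
width: 0.0401
grasp_force: 20.0
clock: 24.35
position: [0.5244, 0.1527, 0.0612]
tool_rot: [2.221, 2.221, 0.001]
force: [0.8, 0.5, -1.8]
width: 0.0405
grasp_force: 20.0
```

```bash
python3 -m pendant '[[0.3,0,0,0.002,0,0,0],[0.3,0,0,0.0015,0,0,0],[0.3,0,0,0.0005,0,0,0],[0.3,0,0,0,0,0,0],[0.3,0,0,0,0,0,0]]'
python3 -m pendant '[[0.5,0,0,0,0,0,0],[0.55,0,0,0,0,0,0],[0.6,0,0,0,0,0,0],[0.65,0,0,0,0,0,0],[0.65,0,0,0,0,0,0]]'
python3 -m pendant '[[0.65,0,0,-0.02,0,0,0],[0.65,0,0,-0.04,0,0,0],[0.65,0,0,-0.04,0,0,0],[0.65,0,0,-0.04,0,0,0],[0.65,0,0,-0.027,0,0,0],[0.65,0,0,0,0,0,0]]'
```

```text
clock: 24.85
position: [0.5242, 0.1527, 0.0568]
tool_rot: [2.221, 2.222, 0.0]
force: [-1.8, -1.0, 5.7]
width: 0.0402
grasp_force: 20.0
clock: 25.35
position: [0.5241, 0.1527, 0.0564]
tool_rot: [-2.221, -2.222, 0.0]
force: [0.2, -0.3, -0.0]
width: 0.0608
grasp_force: 0.0
clock: 25.95
position: [0.5252, 0.1529, 0.2274]
tool_rot: [2.219, 2.219, 0.009]
force: [0.4, 1.0, 0.8]
width: 0.061
grasp_force: 0.0
```

```bash
python3 -m pendant '[[0.7,-0.0375,-0.0082,0,0,0,0],[0.7,-0.0375,-0.0082,0,0,0,0],[0.7,-0.0375,-0.0082,0,0,0,0],[0.7,-0.0375,-0.0082,0,0,0,0],[0.7,-0.0375,-0.0082,0,0,0,0]]'
python3 -m pendant '[[0.7,-0.0375,-0.0082,0,0,0,0],[0.7,-0.0375,-0.0082,0,0,0,0],[0.7,-0.0375,-0.0082,0,0,0,0],[0.7,-0.0375,-0.0082,0,0,0,0],[0.7,0,0,0,0,0,0],[0.7,0,0,0,0,0,0]]'
python3 -m pendant '[[0.7,0,0,0.03,0,0,0],[0.7,0,0,0.04,0,0,0],[0.7,0,0,0.04,0,0,0],[0.7,0,0,0.03,0,0,0],[0.7,0,0,0.02,0,0,0],[0.7,0,0,0.014,0,0,0],[0.7,0,0,0.008,0,0,0],[0.7,0,0,0,0,0,0]]'
python3 -m pendant '[[0.6,0,0,0,0,0,0],[0.5,0,0,0,0,0,0],[0.3,0,0,0,0,0,0],[0.3,0,0,0,0,0,0],[0.3,0,0,0,0,0,0],[0.3,0,0,0,0,0,0],[0.3,0,0,0,0,0,0]]' 20
```

```text
clock: 26.45
position: [0.4822, -0.0362, 0.2225]
tool_rot: [-2.22, -2.221, 0.001]
force: [0.8, -1.1, -0.7]
width: 0.0655
grasp_force: 0.0
clock: 27.05
position: [0.4499, -0.1851, 0.2225]
tool_rot: [-2.222, -2.219, 0.0]
force: [-0.4, -0.6, 0.2]
width: 0.0657
grasp_force: 0.0
clock: 27.85
position: [0.4501, -0.1839, 0.0406]
tool_rot: [-2.219, -2.222, 0.001]
force: [-0.3, 0.1, 1.2]
width: 0.0659
grasp_force: 0.0
clock: 28.55
position: [0.4506, -0.185, 0.042]
tool_rot: [2.221, 2.221, 0.0]
force: [-0.8, 1.3, 5.8]
width: 0.0399
grasp_force: 20.0
```

```bash
python3 -m pendant '[[0.3,0,0,-0.02,0,0,0],[0.3,0,0,-0.04,0,0,0],[0.3,0,0,-0.04,0,0,0],[0.3,0,0,-0.04,0,0,0],[0.3,0,0,-0.04,0,0,0]]'
python3 -m pendant '[[0.3,0.0344,0.0092,0,0,0,0],[0.3,0.0344,0.0092,0,0,0,0],[0.3,0.0344,0.0092,0,0,0,0],[0.3,0.0344,0.0092,0,0,0,0],[0.3,0.0344,0.0092,0,0,0,0],[0.3,0.0344,0.0092,0,0,0,0],[0.3,0.0344,0.0092,0,0,0,0],[0.3,0.0344,0.0092,0,0,0,0]]'
python3 -m pendant '[[0.3,0,0,0,0,0,0],[0.3,0,0,0,0,0,0],[0.3,0,0,0.04,0,0,0],[0.3,0,0,0.04,0,0,0],[0.3,0,0,0.04,0,0,0],[0.3,0,0,0.02,0,0,0],[0.3,0,0,0,0,0,0],[0.3,0,0,0,0,0,0]]'
python3 -m pendant '[[0.3,0,0,0.015,0,0,0],[0.3,0,0,0.01,0,0,0],[0.3,0,0,0.004,0,0,0],[0.3,0,0,0.001,0,0,0],[0.3,0,0,0,0,0,0],[0.3,0,0,0,0,0,0]]'
```

```text
clock: 29.05
position: [0.45, -0.1847, 0.2231]
tool_rot: [-2.221, -2.222, 0.0]
force: [0.5, 0.7, -1.5]
width: 0.0403
grasp_force: 20.0
clock: 29.85
position: [0.5239, 0.0918, 0.2214]
tool_rot: [-2.221, -2.222, 0.0]
force: [0.7, -0.3, -1.1]
width: 0.0398
grasp_force: 20.0
clock: 30.65
position: [0.5242, 0.0896, 0.0823]
tool_rot: [2.222, 2.22, 0.001]
force: [-0.3, -1.3, -0.4]
width: 0.0402
grasp_force: 20.0
clock: 31.25
position: [0.5242, 0.0904, 0.052]
tool_rot: [2.221, 2.222, 0.001]
force: [-0.7, -0.1, -1.4]
width: 0.0401
grasp_force: 20.0
```

```bash
python3 -m pendant '[[0.3,0,0,0.002,0,0,0],[0.3,0,0,0.0015,0,0,0],[0.3,0,0,0.0005,0,0,0],[0.3,0,0,0,0,0,0],[0.3,0,0,0,0,0,0]]'
python3 -m pendant '[[0.5,0,0,0,0,0,0],[0.55,0,0,0,0,0,0],[0.6,0,0,0,0,0,0],[0.65,0,0,0,0,0,0],[0.65,0,0,0,0,0,0]]'
python3 -m pendant '[[0.65,0,0,-0.02,0,0,0],[0.65,0,0,-0.04,0,0,0],[0.65,0,0,-0.04,0,0,0],[0.65,0,0,-0.04,0,0,0],[0.65,0,0,-0.03,0,0,0],[0.65,0,0,0,0,0,0]]'
python3 -m pendant '[[0.65,0,-0.04,0,0,0,0],[0.65,0,-0.04,0,0,0,0],[0.65,0,-0.04,0,0,0,0],[0.65,0,-0.03,0,0,0,0],[0.65,0,0,0,0,0,0],[0.65,0,0,0,0,0,0]]'
python3 - <<'E'
from plant import *
import cv2,numpy as np
cs=[camera("top")[130:250,135:480],camera("scene")[120:340,145:490]]
cv2.imwrite("pics/end.png",cv2.resize(np.vstack(cs),None,fx=1.7,fy=1.7,interpolation=cv2.INTER_CUBIC)[:,:,::-1])
E
```

```text
clock: 31.75
position: [0.524, 0.0904, 0.048]
tool_rot: [2.221, 2.222, 0.0]
force: [-3.3, -1.1, 6.6]
width: 0.0404
grasp_force: 20.0
clock: 32.25
position: [0.5239, 0.0904, 0.0474]
tool_rot: [-2.221, -2.222, 0.0]
force: [0.4, -0.1, -0.3]
width: 0.0608
grasp_force: 0.0
clock: 32.85
position: [0.5252, 0.0905, 0.2217]
tool_rot: [2.218, 2.219, 0.008]
force: [-0.6, -0.4, -0.5]
width: 0.0612
grasp_force: 0.0
clock: 33.45
position: [0.3741, 0.0904, 0.2174]
tool_rot: [2.221, 2.222, 0.001]
force: [-0.0, -0.1, -0.2]
width: 0.0606
grasp_force: 0.0
```

View pics/end.png

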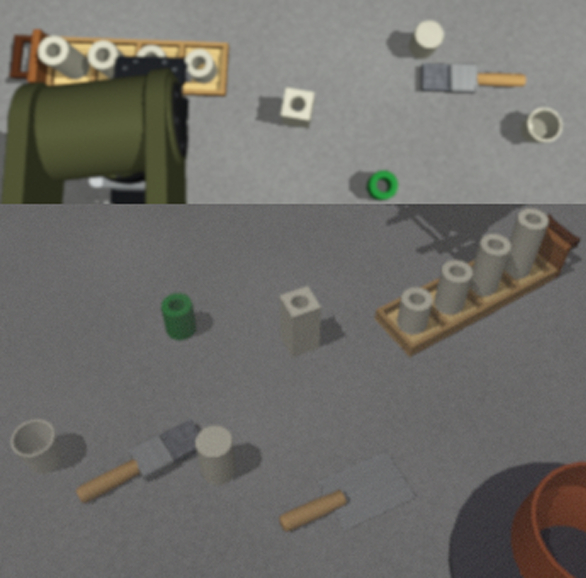

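All four stand in order and the look-alikes are untouched. I'll check the pixel positions and hand in if they match.

```bash
python3 - <<'E'
from h import *
from plant import workorder
ok=True
for (u,v),y,h in(((533,218),.276,.101),((495,244),.2145,.086),((457,271),.1525,.071),((417,298),.0905,.056)):
    p=atz("scene",(145+u/1.7,v/1.7),h); e=p[:2]-[.5242,y]; print(e.round(4)); ok&=abs(e).max()<.009
if ok: print(workorder.hand_in())
E
```

```text
[ 0.0005 -0.0008]
[ 0.     -0.0004]
[0.0008 0.0006]
[-0.0001  0.0008]
the job is handed in; nothing more can be done
None
```

All four props are standing upright in their bays, tallest by the end board down to shortest at the far end. The last camera check put each within about 1 mm of its bay centre, with the look-alikes still standing in place, and the job is handed in; no verdict came back.

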